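# Tighten a fixture clamp with a T-handle hex key

### The job

Take the T-handle hex key out of its wooden block, feel for the recessed hex socket at the bottom of the fixture's slot and push the key fully home in it, slowly and gently. Then turn the screw clockwise, about a quarter turn at a time, letting go of the key in the socket and regrasping its handle in between, until the screw comes to its stop and the jaw holds the part, without forcing it. Let go and leave the key standing in the socket, and leave the bush, the oil bottle and the wrench where they are.

Things in the scene. Friction and masses are not known exactly. Their poses are not given: they have to be found in the camera images.
- key_grip (a point): Centre of the T-handle's black bar: 70 mm long (key x axis), 16 mm wide (y), 20 mm high (z). The steel shaft hangs from the bar's middle along the key's -z; the key is 108 mm long in all and weighs about 0.22 kg. At the start it stands loose in its block.
- key_tip (a point): Lower end of the key's shaft, on its axis, 98 mm below key_grip. The shaft is a hexagon 14 mm across flats (16.2 mm across corners, two flats face the key's +-y); its last 2 mm taper to 11 mm diameter.
- block: Wooden key block, fixed, 70 x 70 x 55 mm high, origin at the centre of its underside. The key stands in a 19 mm square hole in the middle of the top, 45 mm deep.
- fixture: Work-holding fixture bolted to the bench; origin under the slot's centre at bench height, z up. Base 178 mm (x, from -46 to +132) by 110 mm (y), grey housing 80 (x) x 96 (y) mm round the slot, its top 54 mm high; beyond it in +x a sliding steel jaw, an aluminium part (up to 54 mm high) and a fence. It carries the clamp screw.
- slot (a point): Centre of the slot's mouth in the housing's top face; axes as the fixture. The slot is 48 mm long (y) and 19 mm wide (x), 10 mm deep to a flat steel floor. The clamp screw's hex socket opens in that floor on the slot's long centre line, but anywhere up to 12 mm either way (y) from the slot's centre and at an unknown angle: it is not measured and must be found by feel.
- screw (a joint): Turn of the clamp screw, rad: grows clockwise seen from above, 0 = jaw open, 2.6 = hard stop (jaw on the part). Starts between 0 and 0.5 and stays where it is left. Turning takes 0.05 to 0.15 N m; the key has up to 0.28 rad of play in the socket. At the stop the moment rises steeply, to 0.2 N m within 0.15 rad of further turn of the hand: end the turn there.
- bush_mid (a point): Bystander: steel bush, 56 mm diameter, 40 mm high; this point is its centre.
- oil_mid (a point): Bystander: white oil bottle, 60 mm diameter, 150 mm high; this point is half-way up.
- wrench_grip (a point): Bystander: steel wrench lying on the bench; this point is on its handle.
- slot_floor (a point): Centre of the slot's floor, 10 mm below the mouth. The socket in this floor is 15 mm across flats and has a 45 degree hexagonal countersink, 18.5 mm across flats, 1.75 mm deep; its solid bottom lies 16 mm below the floor. A centred key out of line with the hexagon rests with its tip about 3 mm below the floor; in line it drops to the bottom.
Mind the look-alikes: they are no part of the job. Leave any pink or turquoise look-alike of the fixture alone.

How it is judged:
On the way, in this order (a step that is already met when the one before it is completed fails the run):
1. the key is fully home in the socket, screw not yet tight (z of key_tip in the frame of slot below -0.022 m and horizontal distance between key_tip and slot below 0.018 m and value of joint screw below 1.5 rad), for 0.2 s.
2. part-way, between 0.9 and 2.2 rad, the key is let go while it stands in the socket (value of joint screw between 0.9 and 2.2 rad and z of key_tip in the frame of slot below -0.02 m and contact force between the fingers and key below 0.1 N), for 0.1 s.
3. the screw is turned to its stop with the key in it (value of joint screw above 2.45 rad and z of key_tip in the frame of slot below -0.02 m), for 0.2 s.
At the end, for the whole second after the job is handed in: The screw is at its stop (at least 2.4 of 2.6 rad); the key stands in the socket, tip at least 20 mm below the slot's mouth and within 18 mm of its centre, within 0.2 rad of upright, at rest and released (value of joint screw above 2.4 rad and z of key_tip in the frame of slot below -0.02 m and horizontal distance between key_tip and slot below 0.018 m and angle between key_grip's own z axis and vertical below 0.2 rad and linear speed of key below 0.02 m/s); the robot touches nothing.
It fails at once if before it is home in the socket, the key is pressed against the fixture with more than 50 N (contact force between key and fixture above 50 N and z of key_tip in the frame of slot above -0.022 m).
It fails at once if the key is forced in the socket or against the screw's stop with more than 120 N of contact force (a moment of some 0.35 N m) (contact force between key and fixture above 120 N).
It fails at once if the robot itself pushes on the fixture (contact force between the arm and fixture above 25 N).
It fails at once if a bystander is moved by more than 20 mm (distance of any of bush_mid, oil_mid, wrench_grip from where it was at the start of the episode above 0.02 m).
It also fails if it takes over 72 s, if anything falls off the work surface, if the arm or the gripper's body presses on something with over 40 N, if the wrist force passes 120 N, or if a joint passes its speed limit or range.

### The arm

A 6-joint arm with a two-finger parallel gripper is mounted at the origin on the work surface. World frame = base frame: x ahead of the robot, y to its left, z up, the work surface at z = 0. Lengths are in m, angles in rad, forces in N, time in s.
With the tool pointing down it reaches from about 0.35 to 0.775 m from the base axis. Payload 7.3 kg.
Tool frame: the origin (TCP) lies between the finger pads; the fingertips stand 8 mm ahead of it and the grasp point (between the pads) lies 11 mm behind it (robot.nose_length is the distance from the TCP to the fingertips, in m); z points along the fingers, y is the line along which they close (so a half turn about z gives the same grasp; the last joint's range is limited). The gripper opens to 92 mm and grips with 3 to 60 N. Pads are 19 mm wide; open, the fingers measure 130 mm over their backs; the gripper's body (75 mm by 190 mm) begins 47 mm behind the grasp point.
Start: joints at [1.094, 0.342, 1.524, -0, 1.275, -0.146], TCP at [0.171, 0.497, 0.235] pointing down, gripper open.
Joint ranges: [-2.53, 2.53], [-0.77, 2.02], [0.04, 2.7], [-1, 4.14], [0.28, 2.66], [-3.11, 3.11]. Speed limits (rad/s): [2.57, 2.57, 3.14, 3.14, 3.14, 3.14].

### API

Orientations are given as [roll, pitch, yaw] about the fixed x, y, z axes, in that order (R = Rz(yaw) Ry(pitch) Rx(roll)).
In Python, from cell import robot gives the robot as it stands. The module is installed in compiled form; this text tells all that it offers.
- The arm moves only by the shell command python3 -m jog 'ROWS' [FORCE]. ROWS is JSON, a list that holds one entry, the list of rows, each a list of 5 numbers: the gripper's target within -1 to 1 (fully open at 1, half-way at 0, shut at -1), then the shift along the tool's x, y, z in m, then the turn about the tool's z in rad. A call has 1 to 5 rows; each row is the pose to reach, as a shift and turn from the pose commanded when the call began, along the tool's axes at that moment; what a row does not reach only later rows make up. A row lasts 1/12 s, in which the tool goes at most 41.7 mm and 7.16 degrees, less where a joint would pass 70% of its speed; a pose out of reach is approached as far as the arm can. A call with a gripper value outside its range is refused whole. The fingers move at their own pace and stop on an object; FORCE is the grip in N (left out, the last holds). Time passes only in rows, so rows that repeat a pose let the fingers close. It gives the time, the measured TCP pose, the force, the opening and the grip force at its end, in the units of the state.
- robot.observe(): the state, without advancing time (a new reading comes with each control period).
- robot.read_camera(name): name is "side" or "top"; returns the picture (400x640x3 uint8, red, green, blue); there is no depth.
- robot.camera_model(name): a dict with "camera_matrix" (3x3 intrinsics, pixels), "dist_coeffs" ([k1, k2, p1, p2, k3] as OpenCV has them; the pictures are not rectified), "position" and "attitude" of the camera in the world. Camera axes: x right, y down, z forward; pixel columns grow to the right and rows downward; lengths in m; the calibration is good to about 2 mm. A picture is of the moment at which its call begins. camera_model takes no time and is no camera call.
- robot.hand_in(): hands the job in; it is judged then, once.
The state is a dict: "time": time; "qpos": joint angles; "qvel": joint speeds; "joint_efforts": joint torques, N m; "tool_pos": TCP position; "tool_rot": TCP orientation; "contact_force": force on the tool from outside, world axes, zero at the start; "torque": the same for the moment, N m; "opening": finger opening in m; "grip_force": force on a finger pad.
Only numpy, scipy, OpenCV 4.12 (cv2) and the standard library are available. Lean on these libraries where they do the work, as an engineer would, in place of code of your own. Each camera call takes 0.05 s, during which the arm holds its last target. There are 200 camera calls.

## Working session

There is one attempt and no reset: what is moved stays moved. The work goes in short steps, Python scripts to look and compute and a shell command to move; the robot and the scene stay as the last step left them, time stands still between calls to the robot, and variables do not carry over. Pictures are saved under pics/ and viewed, at most 10 in all, crops included, and the job is handed in when it is done.

```bash
mkdir -p pics; python3 - <<'E'
from cell import robot
import cv2
for n in("top","side"):
    cv2.imwrite(f"pics/{n}0.png",robot.read_camera(n)[...,::-1]); print(robot.camera_model(n))
print(robot.observe())
E
```

```text
{'camera_matrix': array([[489.93369481,   0.        , 311.76088454],
       [  0.        , 489.93369481, 201.06266428],
       [  0.        ,   0.        ,   1.        ]]), 'dist_coeffs': array([-0.0126388,  0.       ,  0.       ,  0.       ,  0.       ]), 'position': array([0.41401006, 0.01793645, 1.3958531 ]), 'attitude': array([-3.06696703, -0.00786767, -1.55973839])}
{'camera_matrix': array([[461.53225891,   0.        , 317.19211325],
       [  0.        , 461.53225891, 198.64944564],
       [  0.        ,   0.        ,   1.        ]]), 'dist_coeffs': array([0.01810022, 0.        , 0.        , 0.        , 0.        ]), 'position': array([-0.06112177, -0.70111895,  0.86744101]), 'attitude': array([-2.25624554, -0.01185183, -0.65885364])}
{'time': 0.1, 'qpos': array([ 1.09403083e+00,  3.42654335e-01,  1.52490305e+00, -6.34382269e-06,
        1.27538889e+00, -1.46008942e-01]), 'qvel': array([-2.33788041e-05, -6.15334499e-04, -2.85098225e-03, -1.33188431e-03,
        1.68187390e-03, -3.59286993e-05]), 'joint_efforts': array([ 1.06136962e-03, -4.32003629e+01, -2.44694334e+01,  7.18635810e-02,
        5.25584165e-02, -4.30656598e-05]), 'tool_pos': array([0.17032538, 0.49624235, 0.23412022]), 'tool_rot': array([-3.14025255e+00, -1.90937186e-04,  2.81083783e+00]), 'contact_force': array([-0.09866809,  0.60304006, -0.14893382]), 'torque': array([-0.0162102 ,  0.01307569,  0.02171656]), 'grip_force': 0.0, 'opening': 0.09215807790560583}
```

View pics/top0.png

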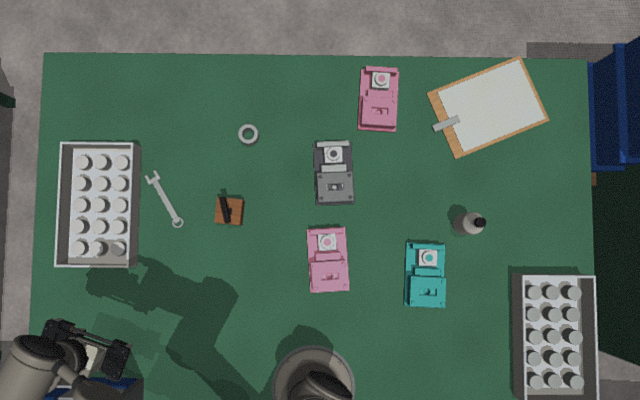

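View pics/side0.png

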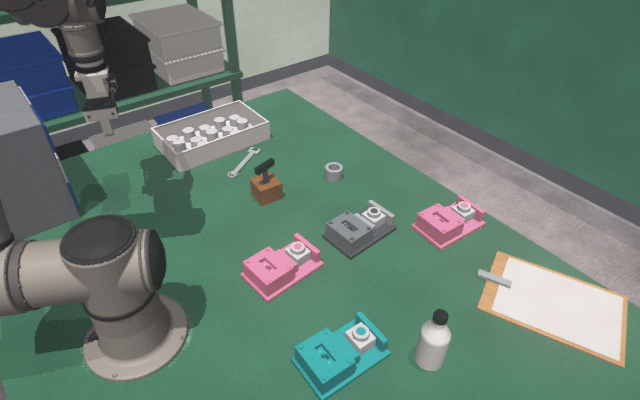

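The top view shows the block and key at about (228,209) and the grey fixture at about (334,175), with its slot near (335,187). The wrench is at (165,200), the bush at (248,134) and the bottle at (470,223). The side view shows the key at (265,175) and the grey fixture at (358,228). Next I'll zoom in on the key and fixture in both views.

```bash
cat > h.py <<'E'
import numpy as np, cv2
from scipy.spatial.transform import Rotation as R
from cell import robot
def ray(n,uv):
    m=robot.camera_model(n)
    p=cv2.undistortPoints(np.array([[uv]],float),m['camera_matrix'],m['dist_coeffs'])[0,0]
    return m['position'],R.from_euler('xyz',m['attitude']).apply([*p,1])
def at(n,uv,z):
    o,d=ray(n,uv); return (o+d*(z-o[2])/d[2])[:3]
def proj(n,P):
    m=robot.camera_model(n); r=R.from_euler('xyz',m['attitude']).inv()
    rv=r.as_rotvec(); return cv2.projectPoints(np.array(P,float).reshape(-1,3),rv,-r.apply(m['position']),m['camera_matrix'],m['dist_coeffs'])[0][:,0]
E
python3 - <<'E'
import cv2,numpy as np
t=cv2.imread('pics/top0.png');s=cv2.imread('pics/side0.png')
def c(i,x,y,w,h,k):return cv2.resize(i[y:y+h,x:x+w],None,fx=k,fy=k,interpolation=cv2.INTER_CUBIC)
a=np.hstack([c(t,205,185,50,37,8),c(t,310,167,50,37,8)])
b=np.hstack([c(s,245,155,50,37,8)[:,:400],c(s,320,200,50,37,8)])
cv2.imwrite('pics/z.png',np.vstack([a,b]))
E
```

```text
(no output)
```

View pics/z.png

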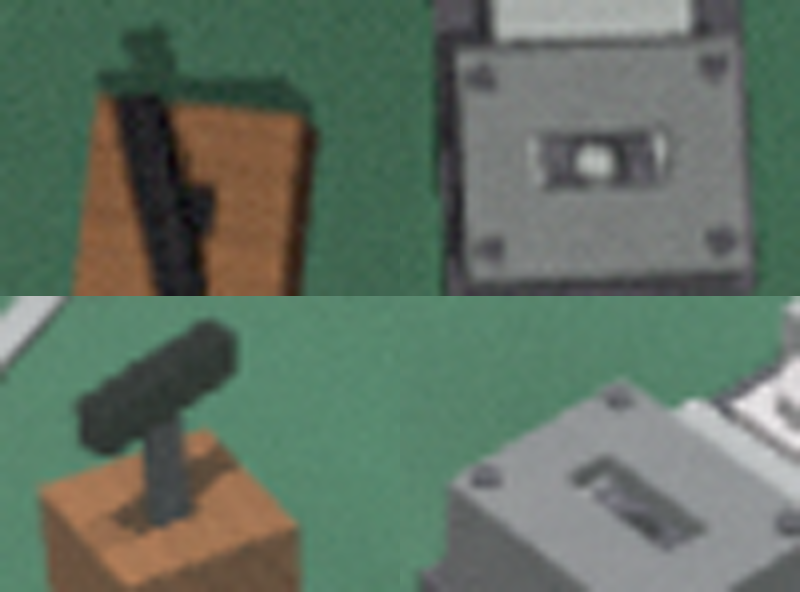

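The zoom shows the slot mouth centred at about top px (335,187), with a light patch near its middle. The bar runs from (222,197) off the lower edge of the crop. I'll measure both by segmentation and check them by reprojection.

```bash
python3 - <<'E'
from h import *
t=cv2.imread('pics/top0.png').astype(int);s=cv2.imread('pics/side0.png').astype(int)
sub=t[190:228,212:245]; m=(sub.max(2)<45).astype(np.uint8)
n,l,st,c=cv2.connectedComponentsWithStats(m); i=1+st[1:,4].argmax()
for r in l: print(''.join('#' if v==i else '.' for v in r))
# housing top corners
C=np.array([(310+x/8-.5,167+y/8-.5) for x,y in((455,48),(740,40),(752,270),(470,280))])
W=np.array([at('top',c,.054) for c in C]);print(W.round(4),W.mean(0))
S=np.array([(310+x/8-.5,167+y/8-.5) for x,y in((530,130),(665,130),(668,190),(535,190))])
V=np.array([at('top',c,.054) for c in S]);print(V.round(4),V.mean(0))
print(at('side',(320+(640-400)/8-.5,200+(502-296)/8-.5),.054))
E
```

```text
.................................
.................................
.................................
.................................
.................................
.................................
.................................
........#####....................
........######...................
........##.###...................
........######...................
.........#####...................
.........######..................
.........######..................
.........######..................
.........######..................
..........#.####.................
..........######.................
..........#######................
..........#########..............
...........########..............
...........########..............
...........###.####..............
...........########..............
............##.###...............
............###.##...............
............######...............
............###.##...............
.............#####...............
.............#####...............
.............######..............
.............#####...............
..............##.................
.................................
.................................
.................................
.................................
.................................
[[ 0.5953 -0.1415  0.054 ]
 [ 0.5993 -0.2401  0.054 ]
 [ 0.5196 -0.244   0.054 ]
 [ 0.515  -0.1468  0.054 ]] [ 0.55731851 -0.19307309  0.054     ]
[[ 0.5671 -0.1674  0.054 ]
 [ 0.5677 -0.214   0.054 ]
 [ 0.5469 -0.215   0.054 ]
 [ 0.5464 -0.1692  0.054 ]] [ 0.55704108 -0.19141312  0.054     ]
[ 0.55583738 -0.05746509  0.054     ]
```

The top pixels in the right-hand crop need the 400 px composite offset removed, so I'll redo that.

```bash
python3 - <<'E'
from h import *
f=lambda L:np.array([(310+(x-400)/8-.5,167+y/8-.5) for x,y in L])
W=np.array([at('top',c,.054) for c in f(((455,48),(740,40),(752,270),(470,280)))])
V=np.array([at('top',c,.054) for c in f(((530,130),(665,130),(668,190),(535,190)))])
for A in(W,V): print(A.round(4).tolist(),A.mean(0)); 
e=lambda a:np.arctan2(a[1],a[0])
print('yaw x-edges',e(W[0]-W[3]),e(W[1]-W[2]),'y-edges',e(W[0]-W[1])-np.pi/2,e(W[3]-W[2])-np.pi/2,e(V[0]-V[1])-np.pi/2,e(V[3]-V[2])-np.pi/2)
print('side slot',at('side',(320+(640-400)/8,200+(502-296)/8),.054))
# key bar: top-face centre & ends (pixel)
a=at('top',(222.7,197),.118);b=at('top',(227.5,221.5),.118);print('bar',a,b,(a+b)/2,e(a-b),np.linalg.norm(a-b))
g=(a+b)/2; g[2]=.108
# side: bar centre px
print('proj side of key',proj('side',[g,g*[1,1,0]+[0,0,.055]]), 'seen bar ctr',245+158/8,155+(388-296)/8-1)
# triangulate bar centre
def tri(u,v):
    o1,d1=ray('top',u);o2,d2=ray('side',v)
    k=np.linalg.lstsq(np.c_[d1,-d2],o2-o1,rcond=None)[0];return o1+k[0]*d1,o2+k[1]*d2
print(tri((225.1,209.2),(245+157/8-.5,155+(386-296)/8-.5)), tri((334.5,186.5),(349.7,225.5)))
E
```

```text
[[0.5936, -0.0034, 0.054], [0.5976, -0.1017, 0.054], [0.518, -0.1062, 0.054], [0.5134, -0.0093, 0.054]] [ 0.55566918 -0.05516172  0.054     ]
[[0.5655, -0.0295, 0.054], [0.566, -0.076, 0.054], [0.5453, -0.0772, 0.054], [0.5448, -0.0314, 0.054]] [ 0.55539238 -0.05351445  0.054     ]
yaw x-edges 0.07446649776005805 0.05667230495535542 y-edges 0.04043928887656656 0.04717320901818889 0.011986196876353272 0.011847269787949699
side slot [ 0.55561922 -0.05970295  0.054     ]
bar [0.51759548 0.24190235 0.118     ] [0.45371649 0.22783658 0.118     ] [0.48565599 0.23486946 0.118     ] 0.21673533534045855 0.06540925834680056
proj side of key [[264.50962075 165.63162439]
 [265.61167155 180.53629407]] seen bar ctr 264.75 165.5
(array([0.48639253, 0.23686738, 0.10616213]), array([0.48576586, 0.23725784, 0.10619324])) (array([ 0.55578939, -0.05388642,  0.0501926 ]), array([ 0.55823857, -0.05578228,  0.05055184]))
```

```bash
cat >> h.py <<'E'
def st(k=('time','tool_pos','tool_rot','contact_force','torque','opening','grip_force')):
    o=robot.observe(); print({a:np.round(o[a],4).tolist() for a in k}); return o
def need(x,y,z,yaw):
    o=robot.observe(); r=R.from_euler('xyz',o['tool_rot'])
    d=(yaw-o['tool_rot'][2]+np.pi)%(2*np.pi)-np.pi
    print('shift',r.inv().apply(np.array([x,y,z])-o['tool_pos']).round(4),'turn',round(-d,4))
E
python3 -c "
from h import *
need(.486,.2355,.2,.217+np.pi)"
python3 -m jog '[[[1,-0.19,-0.072,0,-0.27],[1,-0.19,-0.072,0,-0.27],[1,-0.19,-0.072,0,-0.27],[1,-0.19,-0.072,0,-0.27],[1,-0.19,-0.072,0,-0.27]]]' 30
python3 -c "
from h import *
need(.486,.2355,.17,.217+np.pi)"
```

```text
shift [-0.3832 -0.144   0.0342] turn -0.5478
time: 0.52
tool_pos: [0.3246, 0.3679, 0.2345]
tool_rot: [-3.141, -0.0, 3.082]
contact_force: [-0.0, 0.5, 0.6]
opening: 0.0916
grip_force: 0.0
shift [-0.1691 -0.1225  0.0644] turn -0.2768
```

```bash
python3 -m jog '[[[1,-0.169,-0.122,0.02,-0.277],[1,-0.169,-0.122,0.04,-0.277],[1,-0.169,-0.122,0.04,-0.277],[1,-0.169,-0.122,0.04,-0.277],[1,-0.169,-0.122,0.064,-0.277]]]'
python3 -m jog '[[[1,0,0,0,0],[1,0,0,0,0],[1,0,0,0,0]]]'
python3 - <<'E'
from h import *
need(.486,.2355,.097,.217+np.pi)
t=robot.read_camera('top')[...,::-1];s=robot.read_camera('side')[...,::-1]
c=lambda i,x,y:cv2.resize(i[y:y+75,x:x+100],None,fx=4,fy=4,interpolation=cv2.INTER_CUBIC)
cv2.imwrite('pics/a.png',np.hstack([c(t,180,170),c(s,215,110)]))
E
```

```text
time: 0.93
tool_pos: [0.4733, 0.2479, 0.1848]
tool_rot: [3.141, 0.005, -2.926]
contact_force: [0.7, 1.1, -0.1]
opening: 0.0918
grip_force: 0.0
time: 1.18
tool_pos: [0.4699, 0.2494, 0.183]
tool_rot: [3.141, -0.001, -2.926]
contact_force: [0.0, 0.1, 0.2]
opening: 0.092
grip_force: 0.0
shift [-0.0128 -0.0171  0.086 ] turn -0.0015
```

View pics/a.png

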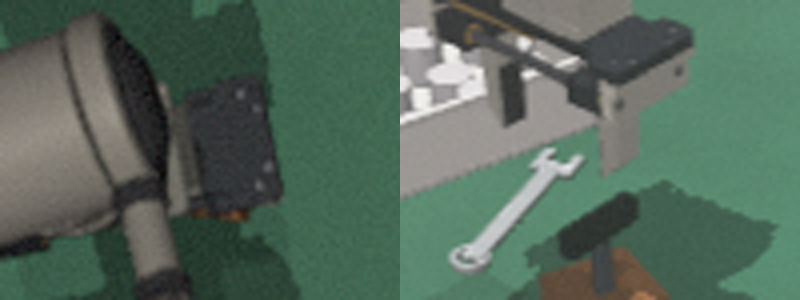

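The side view shows the open fingers above and beside the bar (px (595,225) in the composite), and the arm hides the block in the top view. I'll shift over and descend.

```bash
python3 -m jog '[[[1,-0.013,-0.017,0,0],[1,-0.013,-0.017,0.02,0],[1,-0.013,-0.017,0.045,0],[1,-0.013,-0.017,0.07,0],[1,-0.013,-0.017,0.086,0]]]'
python3 -m jog '[[[1,0,0,0,0],[1,0,0,0,0]]]'
python3 - <<'E'
from h import *
need(.486,.2355,.097,.217+np.pi);st()
s=robot.read_camera('side')[...,::-1]
cv2.imwrite('pics/b.png',cv2.resize(s[120:220,205:325],None,fx=5,fy=5,interpolation=cv2.INTER_CUBIC))
E
```

```text
time: 1.7
tool_pos: [0.4852, 0.2366, 0.0961]
tool_rot: [3.141, -0.001, -2.923]
contact_force: [-0.1, -0.6, -0.2]
opening: 0.0918
grip_force: 0.0
time: 1.87
tool_pos: [0.486, 0.2365, 0.0976]
tool_rot: [3.142, -0.0, -2.924]
contact_force: [0.3, 0.3, -0.4]
opening: 0.0918
grip_force: 0.0
shift [ 0.0002 -0.001   0.0006] turn 0.0009
{'time': 1.8667, 'tool_pos': [0.486, 0.2365, 0.0976], 'tool_rot': [3.1415, -0.0004, -2.9237], 'contact_force': [0.2943, 0.3004, -0.4178], 'torque': [0.0401, 0.0061, -0.0065], 'opening': 0.0918, 'grip_force': 0.0}
```

View pics/b.png

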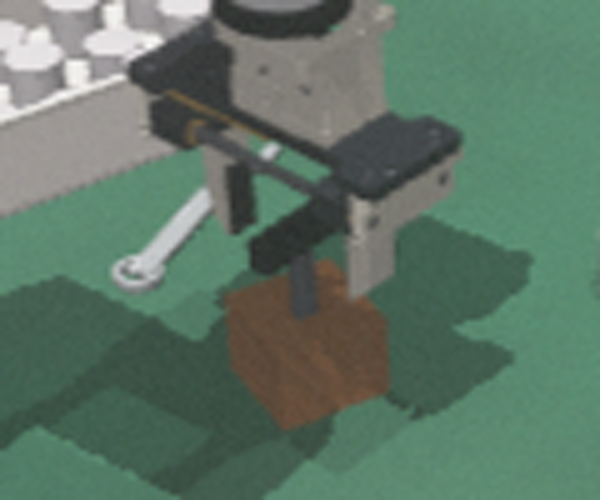

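The fingers straddle the bar (px about (300,235)) and stay clear of the block and the wrench. Closing now.

```bash
for i in 1 2 3; do python3 -m jog '[[[-1,0,0,0,0],[-1,0,0,0,0],[-1,0,0,0,0],[-1,0,0,0,0]]]' 30; done
```

```text
time: 2.25
tool_pos: [0.487, 0.2358, 0.098]
tool_rot: [3.141, 0.001, -2.925]
contact_force: [-0.3, 0.0, -0.2]
opening: 0.0698
grip_force: 0.0
time: 2.58
tool_pos: [0.4867, 0.2355, 0.0972]
tool_rot: [3.142, -0.0, -2.926]
contact_force: [0.8, 0.8, -0.5]
opening: 0.0429
grip_force: 0.0
time: 2.92
tool_pos: [0.4866, 0.2356, 0.0972]
tool_rot: [3.142, 0.0, -2.925]
contact_force: [-0.1, -2.0, 1.6]
opening: 0.0168
grip_force: 3.1
```

```bash
python3 -m jog '[[[-1,0,0,0,0],[-1,0,0,0,0],[-1,0,0,-0.01,0],[-1,0,0,-0.02,0],[-1,0,0,-0.03,0]]]'
python3 -m jog '[[[-1,0,0,-0.015,0],[-1,0,0,-0.03,0],[-1,0,0,-0.045,0],[-1,0,0,-0.06,0],[-1,0,0,-0.06,0]]]'
python3 - <<'E'
from h import *
s=robot.read_camera('side')[...,::-1]
cv2.imwrite('pics/c.png',cv2.resize(s[80:200,205:325],None,fx=5,fy=5,interpolation=cv2.INTER_CUBIC))
st();need(.5555,-.0555,.187,-2.924)
E
```

```text
time: 3.33
tool_pos: [0.4867, 0.2356, 0.1283]
tool_rot: [-3.142, 0.0, -2.925]
contact_force: [-0.2, -0.6, -1.5]
opening: 0.0158
grip_force: 29.8
time: 3.75
tool_pos: [0.4883, 0.2361, 0.1913]
tool_rot: [3.141, 0.007, -2.925]
contact_force: [0.3, 0.2, -1.9]
opening: 0.0161
grip_force: 29.8
{'time': 3.8, 'tool_pos': [0.4876, 0.2359, 0.1895], 'tool_rot': [3.1412, 0.0046, -2.9254], 'contact_force': [0.5082, -0.3368, -2.398], 'torque': [0.0149, 0.0143, 0.0068], 'opening': 0.0157, 'grip_force': 29.8331}
shift [-0.0038 -0.2992  0.0024] turn -0.0014
```

View pics/c.png

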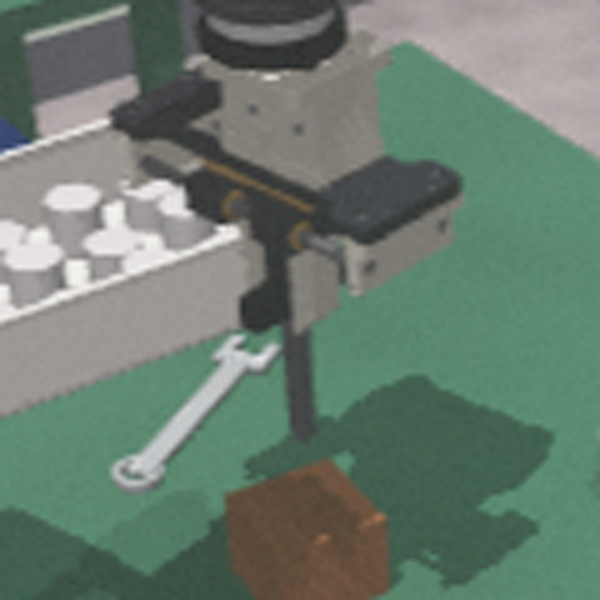

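The key is held straight, with its tip at about px (303,437) in the crop, clear of the block. Carrying it over the fixture.

```bash
python3 -m jog '[[[-1,-0.002,-0.025,0,0],[-1,-0.002,-0.06,0,0],[-1,-0.002,-0.095,0,0],[-1,-0.002,-0.13,0,0],[-1,-0.002,-0.165,0,0]]]'
python3 -m jog '[[[-1,-0.002,-0.035,0,0],[-1,-0.002,-0.07,0,0],[-1,-0.002,-0.10,0,0],[-1,-0.002,-0.125,0,0],[-1,-0.002,-0.134,0,0]]]'
python3 -m jog '[[[-1,0,0,0,0],[-1,0,0,0,0],[-1,0,0,0,0]]]'
python3 - <<'E'
from h import *
o=st();need(.5555,-.0555,.155,-2.924)
s=robot.read_camera('side')[...,::-1]; cv2.imwrite('pics/d_raw.png',s)
p=proj('side',[o['tool_pos']-[0,0,.087],[.5555,-.0555,.054]]);print(p)
x,y=300,140
i=cv2.resize(s[y:y+100,x:x+120],None,fx=6,fy=6,interpolation=cv2.INTER_CUBIC)
for q in p: cv2.circle(i,tuple(int((a-b+.5)*6) for a,b in zip(q,(x,y))),3,(0,0,255),1)
cv2.imwrite('pics/d.png',i)
E
```

```text
time: 4.22
tool_pos: [0.5235, 0.0734, 0.1865]
tool_rot: [3.141, -0.001, -2.925]
contact_force: [1.4, 0.1, -1.9]
opening: 0.0156
grip_force: 29.8
time: 4.63
tool_pos: [0.5548, -0.059, 0.1863]
tool_rot: [-3.141, -0.001, -2.928]
contact_force: [0.5, -0.5, -2.3]
opening: 0.0157
grip_force: 29.8
time: 4.88
tool_pos: [0.5542, -0.0542, 0.1869]
tool_rot: [3.141, -0.001, -2.924]
contact_force: [-0.2, 0.8, -1.1]
opening: 0.0158
grip_force: 29.8
{'time': 4.8833, 'tool_pos': [0.5542, -0.0542, 0.1869], 'tool_rot': [3.1405, -0.0008, -2.9244], 'contact_force': [-0.246, 0.7877, -1.0718], 'torque': [0.0628, 0.037, 0.0135], 'opening': 0.0158, 'grip_force': 29.8333}
shift [-0.001  -0.0016  0.0319] turn -0.0004
[[349.17726453 211.52128617]
 [348.90819645 224.894646  ]]
```

View pics/d.png

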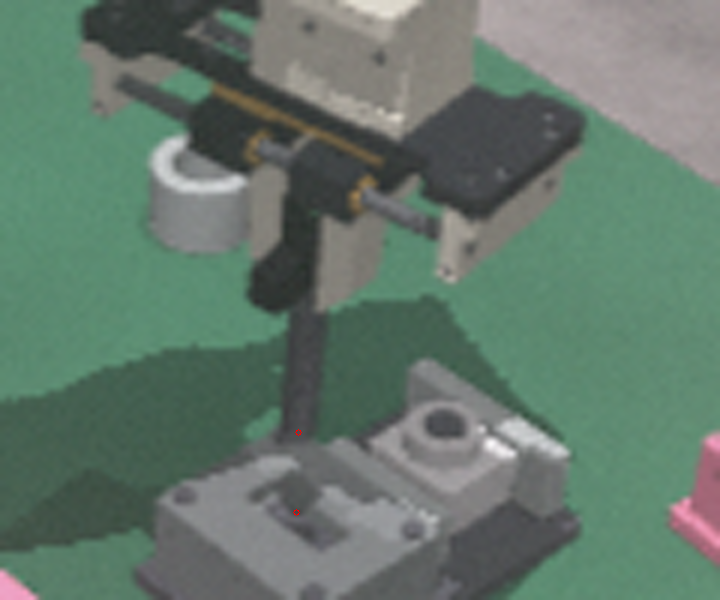

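The projected tip (298,432) lies on the shaft's end. The slot mouth is centred at about (302,505) in the crop, 1 px up and right of my estimate, so I'll aim for x = 0.557 and descend carefully.

```bash
python3 -m jog '[[[-1,-0.0025,-0.0013,0.01,0],[-1,-0.0025,-0.0013,0.02,0],[-1,-0.0025,-0.0013,0.03,0],[-1,-0.0025,-0.0013,0.037,0],[-1,-0.0025,-0.0013,0.037,0]]]'
python3 -m jog '[[[-1,0,0,0.002,0],[-1,0,0,0.004,0],[-1,0,0,0.006,0],[-1,0,0,0.006,0]]]'
python3 -m jog '[[[-1,0,0,0.001,0],[-1,0,0,0.002,0],[-1,0,0,0.002,0]]]'
```

```text
time: 5.35
tool_pos: [0.5561, -0.0558, 0.1477]
tool_rot: [3.14, -0.004, -2.925]
contact_force: [-0.3, 0.2, -1.2]
opening: 0.0158
grip_force: 29.8
time: 5.68
tool_pos: [0.5574, -0.0564, 0.1441]
tool_rot: [3.141, 0.0, -2.926]
contact_force: [-0.1, 0.2, -1.9]
opening: 0.0156
grip_force: 29.8
time: 5.93
tool_pos: [0.5574, -0.0564, 0.1422]
tool_rot: [3.142, 0.0, -2.925]
contact_force: [0.2, -0.2, -2.3]
opening: 0.0156
grip_force: 29.8
```

```bash
python3 -m jog '[[[-1,0,0,0.001,0],[-1,0,0,0.002,0],[-1,0,0,0.002,0]]]'
python3 -m jog '[[[-1,0,0,0.001,0],[-1,0,0,0.002,0],[-1,0,0,0.002,0]]]'
```

```text
time: 6.18
tool_pos: [0.5573, -0.0563, 0.14]
tool_rot: [3.141, -0.0, -2.925]
contact_force: [-0.1, 0.2, -2.3]
opening: 0.0156
grip_force: 29.8
time: 6.43
tool_pos: [0.5573, -0.0563, 0.138]
tool_rot: [3.141, -0.0, -2.925]
contact_force: [0.2, 0.1, -1.1]
opening: 0.016
grip_force: 29.8
```

```bash
python3 -m jog '[[[-1,0,0,0.001,0],[-1,0,0,0.002,0],[-1,0,0,0.002,0]]]'
python3 -m jog '[[[-1,0,0,0.001,0],[-1,0,0,0.002,0],[-1,0,0,0.002,0]]]'
python3 -m jog '[[[-1,0,0,0.001,0],[-1,0,0,0.002,0],[-1,0,0,0.002,0]]]'
```

```text
time: 6.68
tool_pos: [0.5573, -0.0563, 0.136]
tool_rot: [3.141, -0.0, -2.925]
contact_force: [-0.0, -0.2, -1.8]
opening: 0.0159
grip_force: 29.8
time: 6.93
tool_pos: [0.5573, -0.0563, 0.134]
tool_rot: [3.141, -0.0, -2.925]
contact_force: [0.0, 0.7, -2.1]
opening: 0.0158
grip_force: 29.8
time: 7.18
tool_pos: [0.5573, -0.0563, 0.132]
tool_rot: [3.141, -0.0, -2.925]
contact_force: [0.3, -0.5, -1.9]
opening: 0.0159
grip_force: 29.8
```

In the slot with no contact yet, and the floor is expected at about 0.131.

```bash
for i in 1 2 3; do python3 -m jog '[[[-1,0,0,0.001,0],[-1,0,0,0.001,0],[-1,0,0,0.001,0]]]'; done
```

```text
time: 7.43
tool_pos: [0.5574, -0.0563, 0.1312]
tool_rot: [3.141, 0.0, -2.925]
contact_force: [-0.2, -0.3, -2.4]
opening: 0.0155
grip_force: 29.8
time: 7.68
tool_pos: [0.5574, -0.0563, 0.1302]
tool_rot: [3.141, 0.0, -2.925]
contact_force: [0.2, 0.0, -1.2]
opening: 0.016
grip_force: 29.8
time: 7.93
tool_pos: [0.5574, -0.0563, 0.1292]
tool_rot: [3.141, 0.0, -2.925]
contact_force: [0.3, -0.5, -1.6]
opening: 0.0158
grip_force: 29.8
```

```bash
for i in 1 2; do python3 -m jog '[[[-1,0,0,0.001,0],[-1,0,0,0.001,0],[-1,0,0,0.001,0]]]'; done
```

```text
time: 8.18
tool_pos: [0.5573, -0.0563, 0.1282]
tool_rot: [3.141, -0.0, -2.925]
contact_force: [-0.5, 0.4, -0.4]
opening: 0.016
grip_force: 29.8
time: 8.43
tool_pos: [0.5574, -0.0563, 0.1275]
tool_rot: [3.142, 0.0, -2.925]
contact_force: [-1.1, 0.7, 2.1]
opening: 0.0158
grip_force: 29.9
```

Light contact about 3.5 mm below floor level, so the tip is probably in the countersink. Pressing slightly and turning clockwise to find the hexagon.

```bash
python3 -m jog '[[[-1,0,0,0.001,0],[-1,0,0,0.001,0],[-1,0,0,0.001,0]]]'
python3 -m jog '[[[-1,0,0,0,0.05],[-1,0,0,0,0.1],[-1,0,0,0,0.1]]]'
python3 -c "
from h import *
st()"
```

```text
time: 8.68
tool_pos: [0.5577, -0.0562, 0.1272]
tool_rot: [-3.141, 0.001, -2.925]
contact_force: [-2.5, 1.1, 7.6]
opening: 0.016
grip_force: 29.9
time: 8.93
tool_pos: [0.5575, -0.056, 0.1268]
tool_rot: [3.141, 0.001, -3.028]
contact_force: [-2.3, 1.0, 4.5]
opening: 0.0161
grip_force: 29.9
{'time': 8.9333, 'tool_pos': [0.5575, -0.056, 0.1268], 'tool_rot': [3.1412, 0.0006, -3.0279], 'contact_force': [-2.2644, 1.0362, 4.5241], 'torque': [0.4123, 0.447, 0.0038], 'opening': 0.0161, 'grip_force': 29.9094}
```

```bash
for i in 1 2 3; do python3 -m jog '[[[-1,0,0,0.0005,0.05],[-1,0,0,0.0005,0.1],[-1,0,0,0.0005,0.1]]]'; done
```

```text
time: 9.18
tool_pos: [0.5569, -0.056, 0.1254]
tool_rot: [3.141, -0.001, -3.127]
contact_force: [-1.7, 1.9, 0.8]
opening: 0.0158
grip_force: 29.9
time: 9.43
tool_pos: [0.5569, -0.0561, 0.1249]
tool_rot: [3.141, -0.001, 3.058]
contact_force: [-3.4, 2.4, -0.0]
opening: 0.0156
grip_force: 29.9
time: 9.68
tool_pos: [0.5571, -0.0561, 0.1246]
tool_rot: [3.141, -0.001, 2.959]
contact_force: [-2.2, 2.1, 1.1]
opening: 0.0156
grip_force: 30.0
```

It's dropping in. Following it down.

```bash
for i in 1 2 3; do python3 -m jog '[[[-1,0,0,0.001,0],[-1,0,0,0.002,0],[-1,0,0,0.002,0]]]'; done; python3 -c "
from h import *
st()"
```

```text
time: 9.93
tool_pos: [0.5585, -0.0562, 0.1241]
tool_rot: [3.141, 0.003, 2.961]
contact_force: [-1.8, 2.4, 9.1]
opening: 0.0158
grip_force: 30.0
time: 10.18
tool_pos: [0.5592, -0.0563, 0.123]
tool_rot: [3.141, 0.005, 2.961]
contact_force: [-1.9, 2.9, 13.6]
opening: 0.0157
grip_force: 30.0
time: 10.43
tool_pos: [0.56, -0.0564, 0.122]
tool_rot: [3.141, 0.008, 2.961]
contact_force: [-1.5, 3.3, 18.1]
opening: 0.0161
grip_force: 30.0
{'time': 10.4333, 'tool_pos': [0.56, -0.0564, 0.122], 'tool_rot': [3.141, 0.0079, 2.9612], 'contact_force': [-1.5255, 3.3101, 18.1478], 'torque': [0.8888, 0.3783, 0.0284], 'opening': 0.0161, 'grip_force': 30.0012}
```

```bash
python3 -m jog '[[[-1,0,0,-0.002,0],[-1,0,0,-0.005,0],[-1,0,0,-0.005,0]]]'
python3 -m jog '[[[-1,0.001,0.001,0,-0.05],[-1,0.001,0.001,0,-0.05],[-1,0.001,0.001,0,-0.05]]]'
for i in 1 2 ; do python3 -m jog '[[[-1,0,0,0.001,0],[-1,0,0,0.002,0],[-1,0,0,0.002,0]]]'; done; python3 -c "
from h import *
st()"
```

```text
time: 10.68
tool_pos: [0.5575, -0.056, 0.1227]
tool_rot: [3.141, -0.0, 2.96]
contact_force: [4.2, 2.8, -8.6]
opening: 0.0156
grip_force: 30.0
time: 10.93
tool_pos: [0.5568, -0.0553, 0.1229]
tool_rot: [3.142, -0.0, 3.007]
contact_force: [3.8, 1.5, -10.5]
opening: 0.0157
grip_force: 30.0
time: 11.18
tool_pos: [0.5571, -0.0553, 0.1227]
tool_rot: [-3.141, 0.002, 3.007]
contact_force: [1.3, 1.2, 2.7]
opening: 0.0155
grip_force: 30.0
time: 11.43
tool_pos: [0.5577, -0.0554, 0.1224]
tool_rot: [-3.141, 0.004, 3.008]
contact_force: [-1.3, 1.3, 13.2]
opening: 0.0158
grip_force: 30.0
{'time': 11.4333, 'tool_pos': [0.5577, -0.0554, 0.1224], 'tool_rot': [-3.1412, 0.004, 3.0077], 'contact_force': [-1.2771, 1.3435, 13.1629], 'torque': [0.4405, 0.2923, -0.0332], 'opening': 0.0158, 'grip_force': 30.0011}
```

```bash
cat > s.sh <<'E'
python3 -c "
from h import *
st(('tool_pos','tool_rot','contact_force','torque'))"
E
python3 -m jog '[[[-1,0,0,-0.002,-0.05],[-1,0,0,-0.002,-0.05],[-1,0,0,-0.002,-0.05]]]' >/dev/null; bash s.sh
for i in 1 2 3; do python3 -m jog '[[[-1,0,0,0,-0.05],[-1,0,0,0,-0.05]]]'>/dev/null; bash s.sh; done
```

```text
{'tool_pos': [0.5572, -0.0553, 0.1226], 'tool_rot': [-3.1414, 0.0019, 3.0566], 'contact_force': [1.1894, 1.8058, 4.7656], 'torque': [0.394, -0.3096, -0.0476]}
{'tool_pos': [0.5571, -0.0552, 0.1225], 'tool_rot': [-3.1414, 0.0017, 3.1083], 'contact_force': [1.5451, 2.0826, 5.5496], 'torque': [0.4701, -0.3692, 0.0573]}
{'tool_pos': [0.5571, -0.0552, 0.1222], 'tool_rot': [-3.1415, 0.0014, -3.1257], 'contact_force': [2.1573, 2.5021, 3.6945], 'torque': [0.4718, -0.4884, -0.0197]}
{'tool_pos': [0.557, -0.0551, 0.1219], 'tool_rot': [3.1416, 0.001, -3.0762], 'contact_force': [3.3679, 1.1994, 2.3987], 'torque': [0.5402, -0.6048, 0.0175]}
```

```bash

python3 -m jog '[[[-1,-0.001,0.0007,0,0],[-1,-0.001,0.0007,0,0]]]' >/dev/null; bash s.sh
python3 -m jog '[[[-1,-0.001,0.0007,0,0],[-1,-0.001,0.0007,0,0]]]' >/dev/null; bash s.sh
python3 -m jog '[[[-1,0,0,0.001,0],[-1,0,0,0.001,0]]]'>/dev/null; bash s.sh
```

```text
{'tool_pos': [0.5575, -0.0547, 0.1217], 'tool_rot': [-3.1409, -0.0005, -3.0775], 'contact_force': [1.8112, -0.5424, 2.8634], 'torque': [0.0081, -0.2449, 0.0304]}
{'tool_pos': [0.558, -0.0542, 0.1215], 'tool_rot': [-3.1406, -0.0016, -3.076], 'contact_force': [-0.7509, -2.5962, 3.3391], 'torque': [-0.6201, 0.1228, -0.013]}
{'tool_pos': [0.5581, -0.0541, 0.1205], 'tool_rot': [-3.141, -0.001, -3.0757], 'contact_force': [-0.6524, -3.9868, 2.6352], 'torque': [-0.8378, 0.2649, 0.0646]}
```

Nulling the side forces frees it. Going on down.

```bash

python3 -m jog '[[[-1,0.0005,-0.001,0.001,0],[-1,0.0005,-0.001,0.001,0]]]' >/dev/null; bash s.sh
for i in 1 2 3; do python3 -m jog '[[[-1,0,0,0.001,0],[-1,0,0,0.001,0]]]'>/dev/null; bash s.sh;done
```

```text
{'tool_pos': [0.5579, -0.0546, 0.1196], 'tool_rot': [3.1409, -0.0003, -3.0759], 'contact_force': [-0.2412, -1.1869, 2.69], 'torque': [-0.3102, 0.1146, 0.0158]}
{'tool_pos': [0.5579, -0.0546, 0.1187], 'tool_rot': [3.1413, -0.0002, -3.0754], 'contact_force': [-0.4757, -0.6455, 4.1143], 'torque': [-0.3037, 0.2643, -0.0133]}
{'tool_pos': [0.558, -0.0545, 0.1177], 'tool_rot': [3.1414, -0.0001, -3.0753], 'contact_force': [-1.5636, -2.0431, 3.7733], 'torque': [-0.2758, 0.1916, 0.036]}
{'tool_pos': [0.558, -0.0546, 0.1169], 'tool_rot': [3.1415, 0.0, -3.0753], 'contact_force': [-0.9449, -0.0109, 5.079], 'torque': [-0.2762, 0.2568, 0.0246]}
```

```bash

for i in 1 2 3 4; do python3 -m jog '[[[-1,0,0,0.001,0],[-1,0,0,0.001,0]]]'>/dev/null; bash s.sh;done
```

```text
{'tool_pos': [0.558, -0.0546, 0.116], 'tool_rot': [3.1415, 0.0001, -3.0752], 'contact_force': [-0.4819, -0.8375, 5.8697], 'torque': [-0.2749, 0.3303, 0.0559]}
{'tool_pos': [0.5581, -0.0546, 0.1152], 'tool_rot': [3.1416, 0.0003, -3.0753], 'contact_force': [-1.5574, -1.9713, 6.8683], 'torque': [-0.2079, 0.4006, 0.0799]}
{'tool_pos': [0.5584, -0.0545, 0.115], 'tool_rot': [-3.1415, 0.0013, -3.0753], 'contact_force': [-3.5439, -0.2255, 14.05], 'torque': [-0.0766, 0.7656, 0.0484]}
{'tool_pos': [0.5589, -0.0545, 0.1149], 'tool_rot': [-3.1413, 0.0029, -3.0753], 'contact_force': [-3.5715, -0.2229, 17.2372], 'torque': [0.0697, 0.8316, 0.0717]}
```

Home (TCP 0.115, as predicted). Relaxing the push, then turning clockwise.

```bash

python3 -m jog '[[[-1,0.0003,0,-0.002,0],[-1,0.0003,0,-0.002,0],[-1,0.0003,0,-0.002,0]]]'; bash s.sh
for i in 1 2; do python3 -m jog '[[[-1,0,0,0,0.08],[-1,0,0,0,0.15],[-1,0,0,0,0.15]]]'>/dev/null; bash s.sh;done
```

```text
time: 14.27
tool_pos: [0.5582, -0.0545, 0.115]
tool_rot: [3.141, 0.001, -3.075]
contact_force: [-0.4, -0.5, 6.2]
opening: 0.0157
grip_force: 30.0
{'tool_pos': [0.5582, -0.0545, 0.115], 'tool_rot': [3.1414, 0.0012, -3.0754], 'contact_force': [-0.4035, -0.5321, 6.1577], 'torque': [0.02, -0.0203, -0.0107]}
{'tool_pos': [0.5582, -0.0547, 0.1151], 'tool_rot': [-3.1414, 0.0011, 3.0543], 'contact_force': [-0.9849, -0.8484, 5.8669], 'torque': [-0.1741, 0.0154, 0.1291]}
{'tool_pos': [0.5582, -0.055, 0.115], 'tool_rot': [-3.1412, 0.0011, 2.9044], 'contact_force': [-1.1685, -1.7031, 7.1177], 'torque': [-0.4047, 0.0804, 0.1445]}
```

```bash

python3 -m jog '[[[-1,0,-0.0006,0,0.08],[-1,0,-0.0006,0,0.15],[-1,0,-0.0006,0,0.15]]]'>/dev/null; bash s.sh
for i in 1 2; do python3 -m jog '[[[-1,0,0,0,0.08],[-1,0,0,0,0.15],[-1,0,0,0,0.15]]]'>/dev/null; bash s.sh;done
```

```text
{'tool_pos': [0.558, -0.0554, 0.1151], 'tool_rot': [3.1416, 0.001, 2.7544], 'contact_force': [-1.159, -0.8628, 6.6582], 'torque': [-0.3384, 0.0502, 0.1628]}
{'tool_pos': [0.5579, -0.0556, 0.115], 'tool_rot': [-3.1413, 0.0009, 2.6045], 'contact_force': [-1.0586, -2.0281, 7.4504], 'torque': [-0.5267, 0.2008, 0.1495]}
{'tool_pos': [0.5577, -0.0558, 0.115], 'tool_rot': [-3.1409, 0.0007, 2.4545], 'contact_force': [-0.728, -3.5246, 6.6028], 'torque': [-0.6834, 0.3616, 0.0745]}
```

```bash

python3 -m jog '[[[-1,-0.0007,-0.0013,0,0.08],[-1,-0.0007,-0.0013,0,0.15],[-1,-0.0007,-0.0013,0,0.15]]]'>/dev/null; bash s.sh
for i in 1 2 3; do python3 -m jog '[[[-1,0,-0.0003,0,0.08],[-1,0,-0.0003,0,0.15],[-1,0,-0.0003,0,0.15]]]'>/dev/null; bash s.sh;done
```

```text
{'tool_pos': [0.5574, -0.0566, 0.115], 'tool_rot': [3.1412, -0.0, 2.3042], 'contact_force': [-1.9316, -0.4773, 7.4906], 'torque': [-0.1401, 0.2866, 0.0989]}
{'tool_pos': [0.5571, -0.0567, 0.115], 'tool_rot': [3.1414, -0.0001, 2.1544], 'contact_force': [-1.2213, -0.5237, 8.4221], 'torque': [-0.1055, 0.3467, 0.0511]}
{'tool_pos': [0.5568, -0.0569, 0.115], 'tool_rot': [-3.1415, -0.0003, 2.0043], 'contact_force': [-0.9762, 0.9075, 8.3897], 'torque': [-0.0848, 0.3806, 0.103]}
{'tool_pos': [0.5564, -0.057, 0.115], 'tool_rot': [-3.1413, -0.0003, 1.8544], 'contact_force': [-2.2773, -0.4491, 7.9989], 'torque': [-0.1282, 0.4802, 0.1136]}
```

About 1.35 rad turned with no stop felt. Letting go.

```bash

python3 -m jog '[[[0,0,0,-0.001,0],[0,0,0,-0.001,0],[0,0,0,-0.001,0],[0,0,0,-0.001,0],[0,0,0,-0.001,0]]]'
python3 -m jog '[[[0,0,0,0,0],[0,0,0,0,0],[0,0,0,0,0]]]'; bash s.sh
python3 - <<'E'
from h import *
o=robot.observe(); t=robot.read_camera('top')[...,::-1];s=robot.read_camera('side')[...,::-1]
c=lambda i,x,y:cv2.resize(i[y:y+75,x:x+100],None,fx=4,fy=4,interpolation=cv2.INTER_CUBIC)
cv2.imwrite('pics/e.png',np.hstack([c(t,285,140),c(s,300,165)]))
E
```

```text
time: 16.93
tool_pos: [0.5564, -0.0571, 0.1153]
tool_rot: [-3.141, -0.001, 1.858]
contact_force: [-0.1, -0.3, -0.9]
opening: 0.0434
grip_force: 0.0
time: 17.18
tool_pos: [0.5566, -0.0572, 0.1157]
tool_rot: [3.142, -0.0, 1.858]
contact_force: [0.1, -0.4, -0.4]
opening: 0.046
grip_force: 0.0
{'tool_pos': [0.5566, -0.0572, 0.1157], 'tool_rot': [3.1416, -0.0001, 1.8578], 'contact_force': [0.1407, -0.4366, -0.3578], 'torque': [-0.0312, 0.0601, 0.0417]}
```

View pics/e.png

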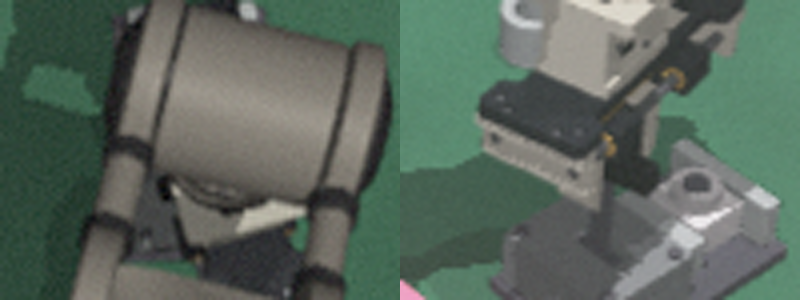

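The side view shows the key standing upright in the socket (shaft at about (605,235)) with the fingers open around the bar. The hand already matches the bar, so I'll regrasp and go on turning in small steps while watching the moment.

```bash

python3 -m jog '[[[-1,0,0,0,0],[-1,0,0,0,0],[-1,0,0,0,0],[-1,0,0,0,0],[-1,0,0,0,0]]]' 30 >/dev/null
python3 -m jog '[[[-1,0,0,0,0],[-1,0,0,0,0],[-1,0,0,0,0]]]'; bash s.sh
for i in 1 2; do python3 -m jog '[[[-1,0,0,0,0.06],[-1,0,0,0,0.12],[-1,0,0,0,0.12]]]'>/dev/null; bash s.sh;done
```

```text
time: 17.95
tool_pos: [0.5565, -0.0572, 0.1157]
tool_rot: [-3.142, -0.0, 1.858]
contact_force: [-0.3, -0.7, 0.0]
opening: 0.0155
grip_force: 30.0
{'tool_pos': [0.5565, -0.0572, 0.1157], 'tool_rot': [-3.1415, -0.0001, 1.8579], 'contact_force': [-0.2521, -0.7453, 0.0113], 'torque': [-0.0896, 0.1159, 0.0381]}
{'tool_pos': [0.5564, -0.0572, 0.1157], 'tool_rot': [-3.1411, -0.0001, 1.736], 'contact_force': [-1.8917, -0.5912, 0.2096], 'torque': [-0.1051, 0.2597, 0.0833]}
{'tool_pos': [0.5562, -0.0573, 0.1157], 'tool_rot': [-3.1407, -0.0, 1.6177], 'contact_force': [-2.0755, 0.4029, 1.4], 'torque': [-0.183, 0.5563, 0.1218]}
```

```bash

python3 -m jog '[[[-1,-0.0002,-0.001,0,0.06],[-1,-0.0002,-0.001,0,0.1],[-1,-0.0002,-0.001,0,0.1]]]'>/dev/null; bash s.sh
for i in 1 2; do python3 -m jog '[[[-1,0,-0.0002,0,0.05],[-1,0,-0.0002,0,0.1],[-1,0,-0.0002,0,0.1]]]'>/dev/null; bash s.sh;done
```

```text
{'tool_pos': [0.5556, -0.0574, 0.1157], 'tool_rot': [3.1415, -0.0002, 1.5194], 'contact_force': [-0.4056, 0.193, 0.7926], 'torque': [-0.1039, 0.2174, 0.1627]}
{'tool_pos': [0.5554, -0.0574, 0.1157], 'tool_rot': [-3.1415, -0.0002, 1.4194], 'contact_force': [0.0786, -0.6093, 1.4078], 'torque': [-0.0346, 0.2623, 0.0807]}
{'tool_pos': [0.5551, -0.0573, 0.1157], 'tool_rot': [-3.1414, -0.0002, 1.3198], 'contact_force': [-1.1991, 0.0336, 1.2985], 'torque': [-0.0648, 0.3999, 0.134]}
```

```bash

python3 -m jog '[[[-1,0.0003,-0.0006,0,0.05],[-1,0.0003,-0.0006,0,0.1],[-1,0.0003,-0.0006,0,0.1]]]'>/dev/null; bash s.sh
python3 -m jog '[[[-1,0,-0.0002,0,0.04],[-1,0,-0.0002,0,0.08],[-1,0,-0.0002,0,0.08]]]'>/dev/null; bash s.sh
```

```text
{'tool_pos': [0.5548, -0.0571, 0.1158], 'tool_rot': [3.1414, 0.0001, 1.2201], 'contact_force': [-0.5293, -0.4904, 0.0344], 'torque': [-0.1589, 0.1978, 0.0835]}
{'tool_pos': [0.5546, -0.057, 0.1158], 'tool_rot': [3.1415, -0.0, 1.1406], 'contact_force': [-0.9681, -1.2577, 1.9287], 'torque': [-0.2169, 0.226, 0.1024]}
```

```bash

python3 -m jog '[[[-1,0,-0.0002,0,0.04],[-1,0,-0.0002,0,0.08],[-1,0,-0.0002,0,0.08]]]'>/dev/null; bash s.sh
python3 -m jog '[[[-1,0,-0.0002,0,0.04],[-1,0,-0.0002,0,0.08],[-1,0,-0.0002,0,0.08]]]'>/dev/null; bash s.sh
```

```text
{'tool_pos': [0.5544, -0.0569, 0.1158], 'tool_rot': [3.1415, -0.0, 1.0604], 'contact_force': [-0.6275, -0.4342, 1.9239], 'torque': [-0.2613, 0.2915, 0.1192]}
{'tool_pos': [0.5542, -0.0568, 0.1157], 'tool_rot': [3.1415, -0.0001, 0.9803], 'contact_force': [-0.5599, -0.6912, 1.2399], 'torque': [-0.2316, 0.2809, 0.1057]}
```

```bash
for i in 1 2; do
python3 -m jog '[[[-1,0,-0.0003,0,0.03],[-1,0,-0.0003,0,0.06],[-1,0,-0.0003,0,0.06]]]'>/dev/null; bash s.sh; done
```

```text
{'tool_pos': [0.554, -0.0566, 0.1158], 'tool_rot': [3.1414, -0.0001, 0.9205], 'contact_force': [-0.9925, 0.143, 0.88], 'torque': [-0.3037, 0.2331, 0.1352]}
{'tool_pos': [0.5538, -0.0565, 0.1158], 'tool_rot': [3.1412, -0.0001, 0.8603], 'contact_force': [-0.1008, -1.4102, 0.2734], 'torque': [-0.314, 0.1681, 0.192]}
```

```bash
for i in 1 ; do
python3 -m jog '[[[-1,0,-0.0003,0,0.03],[-1,0,-0.0003,0,0.06],[-1,0,-0.0003,0,0.06]]]'>/dev/null; bash s.sh; done
```

```text
{'tool_pos': [0.5537, -0.0563, 0.1158], 'tool_rot': [3.141, -0.0002, 0.8002], 'contact_force': [0.7088, -0.8746, -0.1666], 'torque': [-0.3547, 0.0563, 0.2823]}
```

The moment rises steeply (0.14, 0.19, 0.28 N m): that's the stop. Easing off, holding briefly and letting go.

```bash
python3 -m jog '[[[-1,0,0,0,-0.04],[-1,0,0,0,-0.06],[-1,0,0,0,-0.06],[-1,0,0,0,-0.06]]]'; bash s.sh
python3 -m jog '[[[1,0,0,0,-0.06],[1,0,0,0,-0.06],[1,0,0,0,-0.06],[1,0,0,0,-0.06],[1,0,0,0,-0.06]]]' >/dev/null
python3 -m jog '[[[1,0,0,0,0],[1,0,0,0,0],[1,0,0,0,0],[1,0,0,0,0],[1,0,0,0,0]]]' >/dev/null
python3 -m jog '[[[1,0,0,-0.02,0],[1,0,0,-0.05,0],[1,0,0,-0.085,0],[1,0,0,-0.12,0],[1,0,0,-0.12,0]]]'
python3 -m jog '[[[1,0,0,0,0],[1,0,0,0,0],[1,0,0,0,0]]]'
python3 - <<'E'
from h import *
o=st(); s=robot.read_camera('side')[...,::-1]
cv2.imwrite('pics/f.png',cv2.resize(s[130:270,270:430],None,fx=4,fy=4,interpolation=cv2.INTER_CUBIC))
E
```

```text
time: 21.28
tool_pos: [0.5536, -0.0563, 0.1157]
tool_rot: [3.141, -0.0, 0.858]
contact_force: [1.2, -1.3, -0.6]
opening: 0.0159
grip_force: 30.0
{'tool_pos': [0.5536, -0.0563, 0.1157], 'tool_rot': [3.1412, -0.0003, 0.8582], 'contact_force': [1.1741, -1.276, -0.6325], 'torque': [-0.5084, -0.0603, -0.0214]}
time: 22.53
tool_pos: [0.5565, -0.0568, 0.2431]
tool_rot: [3.13, -0.005, 0.918]
contact_force: [0.5, -0.4, 1.0]
opening: 0.0919
grip_force: 0.0
time: 22.78
tool_pos: [0.5527, -0.056, 0.2342]
tool_rot: [-3.139, 0.001, 0.918]
contact_force: [0.5, -0.5, -0.5]
opening: 0.0919
grip_force: 0.0
{'time': 22.7833, 'tool_pos': [0.5527, -0.056, 0.2342], 'tool_rot': [-3.1389, 0.0011, 0.9177], 'contact_force': [0.5447, -0.5129, -0.481], 'torque': [-0.0955, 0.0882, -0.0391], 'opening': 0.0919, 'grip_force': 0.0}
```

View pics/f.png

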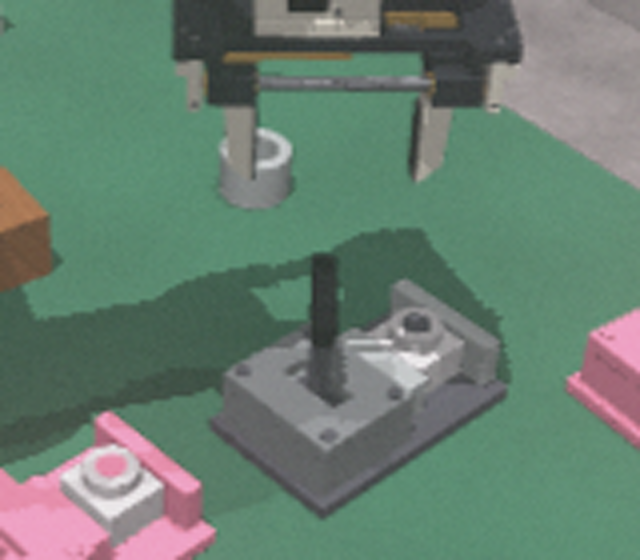

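The key stands upright in the socket (shaft at about (325,370)) with the hand clear above it. The jaw sits against the part and the bush has not moved.

```bash
python3 -c "
from cell import robot
print(robot.hand_in())"
```

```text
the job is handed in; nothing more can be done
None
```

The job is handed in: I turned the screw until the moment rose steeply to 0.28 N m, which I took as its stop, and left the key released and standing in the socket; I let go and regrasped once, after about 1.35 rad, and no verdict came back.

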